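# Present a bearing ball to the bench camera on its carrier

## Robot

A 6-joint arm with a two-finger parallel gripper is mounted at the origin on the work surface; the furniture and walls round the work are solid. World frame = base frame: x ahead of the robot, y to its left, z up, the work surface at z = 0. Lengths are in m, angles in degrees, forces in N, time in s.
With the tool pointing down it reaches from about 0.425 to 1.125 m from the base axis. Payload 14.9 kg.
Tool frame: the origin (TCP) lies midway between the tips of the shut fingers; the grasp point (between the pads) lies 19 mm behind it; z points along the fingers, y is the line along which they close (so a half turn about z gives the same grasp; the last joint's range is limited). The gripper opens to 91 mm and grips with 3 to 60 N. Pads are 32 mm wide; open, the fingers measure 118 mm over their backs; the gripper's body (76 mm by 178 mm) begins 60 mm behind the grasp point.
Start: joints at [-72.382, 21.709, 99.362, -0, 58.929, -1.908], TCP at [0.234, -0.66, 0.214] pointing down, gripper open.
Joint ranges: [-158.91, 158.91], [-42.39, 125.64], [0.06, 152.35], [-60.88, 240.88], [17.5, 164.5], [-176.32, 176.32]. Speed limits (degrees/s): [108.29, 108.29, 136.94, 180, 180, 180].

## Interface

Orientations are given as a 3x3 rotation matrix whose columns are the frame's x, y, z axes.
In Python, from plant import manip, cams, workorder, nets gives the robot as it stands.
- The arm moves only by the tool send_rows, never from a script. Its argument "moves" is a list of rows, each a list of 3 entries, a list of its own where there are three numbers: the shift along the tool's x, y, z in m, then the turn, a rotation vector about the tool's x, y, z in rad, then the gripper's target within -1 to 1 (fully open at 1, half-way at 0, shut at -1). In form: [[[x, y, z], [wx, wy, wz], claw], ...]. A call has 1 to 12 rows; each row shifts and turns the commanded pose from where the row before left it, along the tool's axes as they then stand; what a row does not reach is not made up. A row lasts 1/8 s, in which the tool goes at most 62.5 mm and 10.7 degrees, less where a joint would pass 70% of its speed; a pose out of reach is approached as far as the arm can. A call with a gripper value outside its range is refused whole. The fingers move at their own pace and stop on an object; "force" is the grip in N (left out, the last holds). Time passes only in rows, so rows that do not move let the fingers close. It gives the time, the measured TCP pose, the force, the opening and the grip force at its end, in the units of the state.
- manip.observe(): the state, without advancing time (a new reading comes with each control period).
- cams.get_image(name): name is "scene" or "top" or "wrist"; returns a dict with "img" (480x640x3 uint8, red, green, blue), "K" (3x3 intrinsics, pixels), "R" (3x3) and "t" (3): a world point X has camera coordinates R X + t; the wrist camera has in their place "mount" (4x4, takes a point from camera to tool coordinates, whose origin is the TCP and whose axes are the flange's). Camera axes: x right, y down, z forward; pixel columns grow to the right and rows downward; lengths in m; the calibration is good to about 2 mm. A picture is of the moment at which its call begins: read the wrist's pose just before it. There is no depth.
- workorder.close_job(): hands the job in; it is judged then, once.
Trained networks look in a picture, given as the dict that the camera call returned (one of the last four; its "shot" number tells which), for a name from the list of things; names that differ only in an ending like _2 or _b are one class to them, and where a whole thing is asked for, a point or a joint stands for the part that bears it (a point fixed in the world has none). Each returns a list of dicts, best first, with "confidence" (0 to 1); they miss things now and then, are a little off and sometimes report something else, mostly with a low value. They report only what shows in the picture. A call takes as long as a camera call.
- nets.outline_of(picture, label): "pixels" (480x640 bool, what is visible of it) and "at" ([column, row] in pixels, amid what is visible of it).
- nets.place_of(picture, label): "at" ([column, row] in pixels: a listed point, or the origin of a listed thing).
The state is a dict: "t": time; "joint_positions": joint angles; "qd": joint speeds; "tau": joint torques, N m; "tool_pos": TCP position; "orientation": TCP orientation; "contact_force": force on the tool from outside, world axes, zero at the start; "torque": the same for the moment, N m; "finger_gap": finger opening in m; "grasp_force": force on a finger pad.
Only numpy, scipy, OpenCV 4.12 (cv2) and the standard library are available. Lean on these libraries where they do the work, as an engineer would, in place of code of your own. Each camera call takes 0.05 s, during which the arm holds its last target. There are 200 camera calls.

## Task

Set up the camera bench and show it the bearing ball: slide the camera carriage forward until it is fully home against its front stop, then turn its clamp lever counter-clockwise as far as it goes, so that the carriage is locked there. Then take the carrier that has the steel ball in its pocket by its upright grip, carry it without letting the ball roll out and without touching the ball, and finish holding it, level, still and clear of the bench, with the ball on the lens axis midway between lens and lamp: the picture is taken while you hold it, so put nothing down. Leave the empty carrier and the other things on the worktop where they are.

Things in the scene. Friction and masses are not known exactly. Their poses are not given: they have to be found in the camera images.
- bench: fixed camera bench: plate 70 mm wide (its x), y from -285 to +110 mm, two end blocks and guide rods; square black lamp at its +y end, 78 mm wide, top 154 mm high, round white window at y = +67 mm facing -y. Origin on the worktop under view_point; at yaw 0 its x points away from the robot, y to the robot's left. The lens axis is parallel to y, at x = 0, z = 115 mm; home lens front at y = -70 mm
- view_point (a point): point on the lens axis midway between lamp window and home lens front, 115 mm above the worktop: the ball's centre is to be held here. It moves with the bench; its axes are the bench's
- carriage (a joint): slide of the camera carriage along the two rods, in m: 0 = home against the front block (towards the lamp, bench +y), grows to 0.11 as it is drawn back (bench -y). Dry friction about 4 N; it stays where it is left
- camera_mid (a point): centre of the grey camera body on the carriage: a box 44 mm wide (bench x), 50 mm long (bench y), 44 mm high, top 137 mm above the worktop; the post under it is 30 mm wide, the carriage plate below is at 44 mm. The black lens (39 mm diameter) reaches 80 mm ahead of this point (bench +y)
- clamp_lever (a joint): lever on the carriage's robot-side bracket, upright hinge, rad: 0 = open, pointing to bench -x (to the robot); turns counter-clockwise seen from above to 1.5 = locked, pointing to bench -y. Friction 1 N at the knob; stays where left. The cam under it jams on the keeper strip near 0.5 unless the carriage is within 7 mm of home; then it draws it fully home (up to 6 N at the knob) and locks it
- lever_knob (a point): middle of the upright round black knob at the lever's end: 19 mm diameter, 72 to 116 mm above the worktop, this point at 96 mm. It circles at 60 mm radius round the upright hinge axis, which stands 63 mm to bench -x and 45 mm to bench +y of camera_mid
- carrier: loose aluminium carrier with the ball: flat paddle 6 mm thick, 160 mm long, 0.17 kg; at one end an upright black grip 46 mm long (its x), 20 mm thick (its y), top 53 mm above its underside; at the other a 60 mm disc with a ringed pocket. Origin on the underside below the grip's middle; x points to the pocket. Lies flat on the worktop at the left or the right; the two carriers may be swapped
- carrier_pocket (a point): centre of the pocket floor of the carrier with the ball: 105 mm along its x, 6 mm above its underside. The pocket is 18 mm wide, its rim 2.2 mm high and 30 mm in outer diameter; the ball has 2 to 3 mm of play in it and rolls out when tipped more than about 35 degrees or jerked hard
- ball_center (a point): centre of the loose steel bearing ball, 22 mm diameter, about 43 g; 11 mm above the pocket floor while in the pocket, so it stands high above the rim
- spare_carrier: a second, identical carrier, empty; leave it. Origin and axes as for carrier
- weight_50: bystander: small brass balance weight, 22 mm wide, 28 mm high
- stopper_1: bystander: larger rubber stopper, 34 mm wide, 25 mm high
- stopper_2: bystander: smaller rubber stopper, 24 mm wide, 20 mm high
- sanding_block: bystander: dark abrasive block 40x68x24 mm
- beaker_small: bystander: glass beaker 54 mm wide, 70 mm high

How it is judged (in metres and radians):
On the way, in this order (a step that is already met when the one before it is completed fails the run):
1. the carriage is home against the front stop (value of joint carriage below 0.003 m), for 0.2 s.
2. the clamp lever is turned to its end with the carriage home (value of joint carriage below 0.003 m and value of joint clamp_lever above 1.3 rad), for 0.2 s.
3. the carrier is lifted off the worktop with the ball in its pocket (height (world z) of carrier above 0.04 m and distance between ball_center and carrier_pocket below 0.015 m), for 0.2 s.
At the end, for the whole second after the job is handed in: Ball in its pocket, its centre within 9 mm of the lens axis (sideways, height) and 14 mm of midway between lens and lamp; carrier held in the fingers, level within 5 degrees, still (under 15 mm/s), clear of the bench; carriage home within 3 mm, lever past 1.3 rad (all of step 2 and x of ball_center in the frame of bench between -0.009 and 0.009 m and y of ball_center in the frame of bench between -0.014 and 0.014 m and z of ball_center in the frame of bench between 0.106 and 0.124 m and distance between ball_center and carrier_pocket below 0.015 m and angle between carrier's own z axis and vertical below 0.09 rad and linear speed of carrier below 0.015 m/s and contact force between the fingers and carrier above 1 N and contact force between carrier and bench below 0.1 N); the arm keeps its last pose, push and grip.
It fails at once if the ball leaves its pocket (distance between ball_center and carrier_pocket above 0.017 m).
It fails at once if the robot touches the ball (contact force between any of the fingers, the arm and ball above 0.5 N).
It fails at once if the empty carrier or another thing on the worktop is displaced by more than 3 cm (distance of any of spare_carrier, weight_50, stopper_1, stopper_2, sanding_block, beaker_small from where it was at the start of the episode above 0.03 m).
It also fails if it takes over 64 s, if anything falls off the work surface, if the arm or the gripper's body presses on something with over 40 N, if the wrist force passes 120 N, or if a joint passes its speed limit or range.

## Working session

There is one attempt and no reset: what is moved stays moved. The work goes in short steps, Python scripts to look and compute and a tool call to move; the robot and the scene stay as the last step left them, time stands still between calls to the robot, and variables do not carry over. Pictures are saved under pics/ and viewed, at most 10 in all, crops included, and the job is handed in when it is done.

Besides the shell and the picture viewer there is one more tool, called after "Call:" as name(argument=value, ...) on one line, values as JSON. send_rows: Moves the arm, as the interface text tells. Its arguments: {"type":"object","properties":{"moves":{"type":"array","items":{"type":"array"}},"force":{"type":"number"}},"required":["moves"]}

```bash
ls; mkdir -p pics; cat > h.py <<'E'
import numpy as np, cv2
from plant import manip, cams, workorder, nets
def ray(p,px):
    u=np.linalg.inv(p["K"])@np.array([px[0],px[1],1.]); R=np.array(p["R"]);t=np.array(p["t"])
    d=R.T@u; return -R.T@t, d/np.linalg.norm(d)
def atz(p,px,z):
    c,d=ray(p,px); return c+d*(z-c[2])/d[2]
def tri(rs):
    A=sum(np.eye(3)-np.outer(d,d) for c,d in rs); b=sum((np.eye(3)-np.outer(d,d))@c for c,d in rs)
    x=np.linalg.solve(A,b); return x,[np.linalg.norm((np.eye(3)-np.outer(d,d))@(x-c)) for c,d in rs]
def wrist():
    s=manip.observe(); p=cams.get_image("wrist"); M=np.array(p["mount"])
    T=np.eye(4);T[:3,:3]=np.array(s["orientation"]);T[:3,3]=s["tool_pos"]
    W=np.linalg.inv(T@M); p["R"]=W[:3,:3];p["t"]=W[:3,3]; return p
def save(p,n): cv2.imwrite("pics/"+n,np.array(p["img"])[:,:,::-1])
E
cat > a.py <<'E'
from h import *
np.set_printoptions(precision=4,suppress=True)
s=manip.observe(); print(s)
P={n:cams.get_image(n) for n in("scene","top")}
for n in P: save(P[n],n+"1.png"); print(n,ray(P[n],(320,240)))
for L in ["bench","camera_mid","lever_knob","carrier","carrier_pocket","ball_center","spare_carrier","view_point","weight_50","stopper_1","sanding_block","beaker_small"]:
    R=[]
    for n in P:
        q=nets.place_of(P[n],L)[:3]
        print(L,n,[(np.round(e["at"],1),round(e["confidence"],2),atz(P[n],e["at"],0)[:2]) for e in q])
        if q: R.append(ray(P[n],q[0]["at"]))
    if len(R)==2: print("   TRI",tri(R))
E
python3 a.py
```

```text
pics
{'t': 0.0, 'joint_positions': array([-72.3822,  21.7379,  99.3975,  -0.0005,  58.928 ,  -1.9083]), 'qd': array([ 0.0779,  0.0316,  0.0732,  0.1268, -0.0848, -0.0508]), 'tau': array([  0.0017, -76.3729, -43.4368,   0.065 ,   0.0424,  -0.0001]), 'tool_pos': array([ 0.2338, -0.6594,  0.2133]), 'orientation': array([[ 0.9425,  0.3342, -0.0003],
       [ 0.3342, -0.9425,  0.0011],
       [ 0.    , -0.0011, -1.    ]]), 'contact_force': array([ 0.4808,  0.0476, -0.9535]), 'torque': array([-0.0052,  0.0021,  0.0374]), 'grasp_force': 0.0, 'finger_gap': 0.09139060638190974}
scene (array([-0.3961, -0.5163,  0.7311]), array([ 0.7564,  0.4217, -0.5   ]))
top (array([0.2364, 0.0231, 1.5682]), array([ 0.191 ,  0.0108, -0.9815]))
bench scene [(array([329. , 266.5]), 0.77, array([0.6014, 0.0138]))]
bench top [(array([329.1, 215.8]), 0.75, array([0.6079, 0.015 ])), (array([292.7, 274.6]), 0.56, array([0.449 , 0.1141]))]
   TRI (array([ 0.6082,  0.016 , -0.0044]), [np.float64(0.0012639303288943886), np.float64(0.0012639303288942893)])
camera_mid scene [(array([406.7, 243.2]), 0.8, array([ 0.8086, 
[... 1915 characters left out ...]
.3]), 0.57, array([0.4079, 0.1238])), (array([267. , 285.5]), 0.43, array([0.454 , 0.1066]))]
stopper_1 top [(array([293.8, 273.6]), 0.43, array([0.4516, 0.1112])), (array([292.1, 295. ]), 0.38, array([0.3947, 0.1159]))]
   TRI (array([ 0.4418,  0.1266, -0.0188]), [np.float64(0.018944383317811436), np.float64(0.018944383317811262)])
sanding_block scene [(array([329.3, 326.3]), 0.96, array([ 0.3902, -0.0997]))]
sanding_block top [(array([370.2, 296.2]), 0.97, array([ 0.3887, -0.0901]))]
   TRI (array([ 0.3915, -0.0941, -0.004 ]), [np.float64(0.004415255229887868), np.float64(0.004415255229887785)])
beaker_small scene []
beaker_small top [(array([195.5, 217.7]), 0.88, array([0.6081, 0.3772]))]
```

View pics/scene1.png

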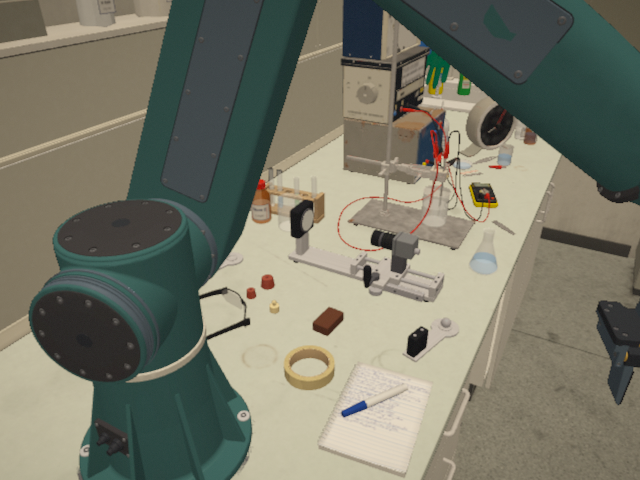

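View pics/top1.png

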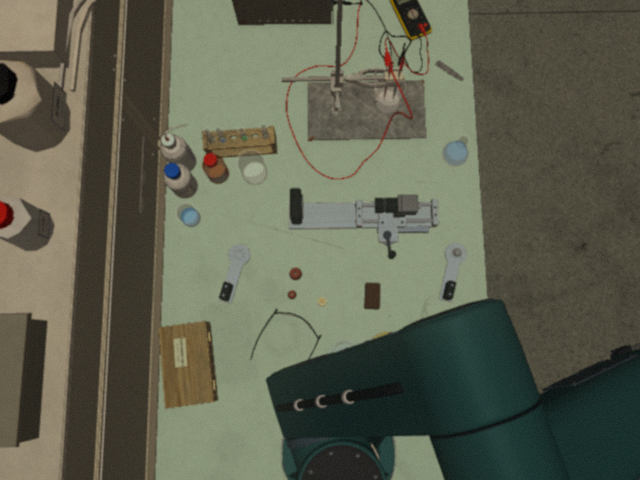

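The ball is in the right-hand carrier: grip at scene (417,342), ball at scene (446,322) and top (457,252). The empty carrier is on the left at top (232,270). The knob is at top (392,253), with the lever pointing at the robot and the carriage drawn back. I'll move above the knob and look from close by.

Call:
send_rows(moves=[[[0.037,-0.0366,-0.006],[0,0,0],1],[[0.037,-0.0366,-0.006],[0,0,0],1],[[0.037,-0.0366,-0.006],[0,0,0],1],[[0.037,-0.0366,-0.006],[0,0,0],1],[[0.037,-0.0366,-0.006],[0,0,0],1],[[0.037,-0.0366,-0.006],[0,0,0],1],[[0.037,-0.0366,-0.006],[0,0,0],1],[[0.037,-0.0366,-0.006],[0,0,0],1],[[0.037,-0.0366,-0.006],[0,0,0],1],[[0.037,-0.0366,-0.006],[0,0,0],1],[[0.037,-0.0366,-0.006],[0,0,0.17],1],[[0,0,0],[0,0,0.17],1]])

```text
t: 2.8
tool_pos: [0.4842, -0.1418, 0.2806]
orientation: [[1.0, -0.001, 0.001], [-0.001, -1.0, -0.0], [0.001, 0.0, -1.0]]
contact_force: [-0.8, -0.5, 1.0]
finger_gap: 0.0914
grasp_force: 0.0
```

```bash
cat > b.py <<'E'
from h import *
np.set_printoptions(precision=4,suppress=True)
s=manip.observe(); print(s["t"],s["tool_pos"],s["orientation"],s["joint_positions"])
P={"w":wrist(),"scene":cams.get_image("scene"),"top":cams.get_image("top")}
save(P["w"],"w1.png")
for L in ["bench","camera_mid","lever_knob","view_point","carrier","carrier_pocket"]:
    R=[];
    for n in P:
        q=nets.place_of(P[n],L)[:2]
        print(L,n,[(np.round(e["at"],1),round(e["confidence"],2),atz(P[n],e["at"],{"camera_mid":.115,"lever_knob":.096,"view_point":.115}.get(L,0))[:2]) for e in q])
        if q and q[0]["confidence"]>.4: R.append(ray(P[n],q[0]["at"]))
    if len(R)>1: print("   TRI",tri(R))
E
python3 b.py
```

```text
2.8 [ 0.4842 -0.1418  0.2806] [[ 1.     -0.0011  0.0012]
 [-0.0011 -1.     -0.0001]
 [ 0.0012  0.0001 -1.    ]] [-18.9734  -1.0866 119.0174   0.0185  62.0046  71.0784]
bench w [(array([167.9,  82. ]), 0.58, array([0.6104, 0.0147])), (array([116.6,  65.3]), 0.29, array([0.6267, 0.0666]))]
bench scene [(array([365.4, 272.6]), 0.19, array([ 0.6202, -0.0805]))]
bench top [(array([329.3, 215.9]), 0.83, array([0.6076, 0.0144]))]
   TRI (array([ 0.6093,  0.0148, -0.0016]), [np.float64(0.0013106851759065441), np.float64(0.0013106851759064836)])
camera_mid w [(array([368.1,  61.8]), 0.6, array([ 0.6096, -0.1816]))]
camera_mid scene [(array([404.8, 244.4]), 0.57, array([ 0.6118, -0.18  ])), (array([248.5, 295.3]), 0.37, array([0.2742, 0.0221]))]
camera_mid top []
   TRI (array([ 0.6092, -0.1811,  0.1167]), [np.float64(0.0002541661309344396), np.float64(0.00025416613093443284)])
lever_knob w [(array([318.7, 219.5]), 0.62, array([ 0.4819, -0.1435])), (array([481.4, 183. ]), 0.56, array([ 0.5144, -0.2859]))]
lever_knob scene [(array([363.6, 272.5]), 0.68, array([ 0.4852, -0.1341]))]
lever_knob to
[... 494 characters left out ...]
rray([ 0.4026, -0.2967]))]
carrier scene [(array([415.2, 353.2]), 0.6, array([ 0.3988, -0.2933]))]
carrier top [(array([448.5, 290.2]), 0.56, array([ 0.4017, -0.2969]))]
   TRI (array([ 0.4014, -0.2956, -0.0009]), [np.float64(0.0016006579065884392), np.float64(0.00300813157421954), np.float64(0.0014743049258461884)])
carrier_pocket w [(array([483.1, 183.1]), 0.68, array([ 0.5049, -0.3265]))]
carrier_pocket scene [(array([447.7, 327.4]), 0.72, array([ 0.5099, -0.3269]))]
carrier_pocket top [(array([454.2, 252.7]), 0.64, array([ 0.5017, -0.3174]))]
   TRI (array([ 0.5043, -0.3235,  0.002 ]), [np.float64(0.002227870112029335), np.float64(0.004688533880152223), np.float64(0.006909669948044757)])
```

View pics/w1.png

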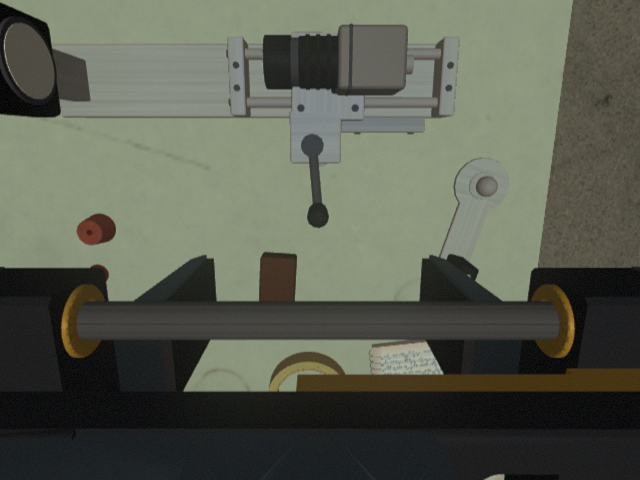

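The wrist view shows the knob at (318,213), the lever pivot at (312,146), and the bench almost exactly at yaw 0. The carriage is drawn back about 46 mm. I'll descend and grip the knob.

Call:
send_rows(moves=[[[-0.002,0.001,0.04],[0,0,0],1],[[0,0,0.05],[0,0,0],1],[[0,0,0.05],[0,0,0],1],[[0,0,0.04],[0,0,0],1],[[0,0,0.018],[0,0,0],1],[[0,0,0],[0,0,0],0],[[0,0,0],[0,0,0],-1],[[0,0,0],[0,0,0],-1],[[0,0,0],[0,0,0],-1],[[0,0,0],[0,0,0],-1],[[0,0,0],[0,0,0],-1],[[0,0,0],[0,0,0],-1]], force=20)

```text
t: 5.35
tool_pos: [0.481, -0.1453, 0.0819]
orientation: [[1.0, 0.001, -0.0], [0.001, -1.0, 0.0], [-0.0, -0.0, -1.0]]
contact_force: [-0.0, 1.8, 0.2]
finger_gap: 0.0245
grasp_force: 0.5
```

Call:
send_rows(moves=[[[0,0,0],[0,0,0],-1],[[0,0,0],[0,0,0],-1],[[0,0,0],[0,0,0],-1],[[0,-0.005,0],[0,0,0],-1],[[0,-0.005,0],[0,0,0],-1],[[0,-0.005,0],[0,0,0],-1],[[0,-0.005,0],[0,0,0],-1]])

```text
t: 6.22
tool_pos: [0.4808, -0.1253, 0.0819]
orientation: [[1.0, 0.001, -0.0], [0.001, -1.0, -0.0], [-0.0, 0.0, -1.0]]
contact_force: [-2.7, -5.0, 1.5]
finger_gap: 0.0179
grasp_force: 20.0
```

Call:
send_rows(moves=[[[0,-0.005,0],[0,0,0],-1],[[0,-0.005,0],[0,0,0],-1],[[0,-0.005,0],[0,0,0],-1],[[0,-0.005,0],[0,0,0],-1],[[0,-0.004,0],[0,0,0],-1],[[0,-0.003,0],[0,0,0],-1]])

```text
t: 6.98
tool_pos: [0.4808, -0.0982, 0.0819]
orientation: [[1.0, 0.001, -0.0], [0.001, -1.0, -0.0], [-0.0, 0.0, -1.0]]
contact_force: [-2.7, -4.2, 1.3]
finger_gap: 0.0177
grasp_force: 20.0
```

Call:
send_rows(moves=[[[0,-0.003,0],[0,0,0],-1],[[0,-0.003,0],[0,0,0],-1]])

```text
t: 7.22
tool_pos: [0.4808, -0.0923, 0.0819]
orientation: [[1.0, 0.001, -0.0], [0.001, -1.0, -0.0], [-0.0, 0.0, -1.0]]
contact_force: [-2.1, -8.0, 2.4]
finger_gap: 0.0181
grasp_force: 20.0
```

Call:
send_rows(moves=[[[0,-0.003,0],[0,0,0],-1]])

```text
t: 7.35
tool_pos: [0.4808, -0.0904, 0.082]
orientation: [[1.0, 0.002, -0.0], [0.002, -1.0, -0.002], [-0.0, 0.002, -1.0]]
contact_force: [-9.3, -34.5, 5.1]
finger_gap: 0.0184
grasp_force: 20.0
```

Call:
send_rows(moves=[[[0,-0.002,0],[0,0,0],-1]])

```text
t: 7.48
tool_pos: [0.4808, -0.0894, 0.0821]
orientation: [[1.0, 0.003, -0.0], [0.003, -1.0, -0.004], [-0.0, 0.004, -1.0]]
contact_force: [-11.7, -40.3, 2.9]
finger_gap: 0.0196
grasp_force: 20.0
```

The carriage has hit its stop. I'll relax the push and measure the camera position.

Call:
send_rows(moves=[[[0,0.003,0],[0,0,0],-1],[[0,0.001,0],[0,0,0],-1],[[0,0,0],[0,0,0],-1]])

```text
t: 7.85
tool_pos: [0.4806, -0.0919, 0.082]
orientation: [[1.0, 0.001, -0.001], [0.001, -1.0, -0.001], [-0.001, 0.001, -1.0]]
contact_force: [-6.3, -11.7, 4.8]
finger_gap: 0.0179
grasp_force: 20.0
```

```bash
sed -i 's/w1.png/w2.png/' b.py; python3 b.py | grep -v carrier
```

```text
7.85 [ 0.4806 -0.0919  0.082 ] [[ 1.      0.0013 -0.0007]
 [ 0.0013 -1.     -0.0009]
 [-0.0007  0.0009 -1.    ]] [-13.5237  15.3286 126.198   -0.0956  38.5007  76.4769]
bench w [(array([136.4,  25.8]), 0.75, array([0.6096, 0.011 ]))]
bench scene [(array([330.2, 266.3]), 0.55, array([0.6037, 0.0115]))]
bench top [(array([329.2, 214.2]), 0.61, array([0.6124, 0.0146]))]
   TRI (array([ 0.6124,  0.0148, -0.0064]), [np.float64(0.001527761129334163), np.float64(0.001206443941327016), np.float64(0.0014656875039279688)])
camera_mid w [(array([ 16.9, 357.7]), 0.32, array([0.4662, 0.0209]))]
camera_mid scene [(array([387.3, 239.2]), 0.96, array([ 0.615 , -0.1349]))]
camera_mid top [(array([385.9, 204.9]), 0.79, array([ 0.6066, -0.1277])), (array([325.2, 302.1]), 0.22, array([0.3646, 0.0283]))]
   TRI (array([ 0.6089, -0.132 ,  0.1163]), [np.float64(0.0050297189229436675), np.float64(0.005029718922943573)])
lever_knob w [(array([322.3, 295.3]), 0.88, array([ 0.4841, -0.0945]))]
lever_knob scene [(array([343.7, 263.8]), 0.7, array([ 0.4961, -0.0797])), (array([267.1, 286.5]), 0.68, array([0.3394, 0.0226]))]
lever_knob top []
   TRI (array([ 0.4854, -0.0901,  0.1042]), [np.float64(0.004649097879831924), np.float64(0.004649097879831902)])
view_point w []
view_point scene []
view_point top []
   TRI (array([ 0.3994, -0.2961, -0.0021]), [np.float64(0.0006198208912036848), np.float64(0.0006198208912036704)])
   TRI (array([ 0.4975, -0.3245,  0.0072]), [np.float64(0.007301639903721695), np.float64(0.007301639903721746)])
```

View pics/w2.png

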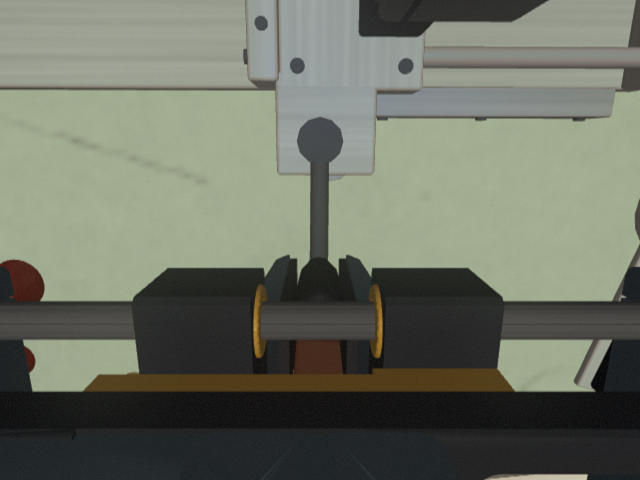

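The carriage is against the front block, with the knob between the fingers and the lever straight at the robot. I'll sweep the lever around its 60 mm arc.

Call:
send_rows(moves=[[[0.0005,0.0085,0],[0,0,0],-1],[[0.0014,0.0074,0],[0,0,0],-1],[[0.0023,0.0071,0],[0,0,0],-1],[[0.0032,0.0068,0],[0,0,0],-1],[[0.004,0.0063,0],[0,0,0],-1],[[0.0048,0.0058,0],[0,0,0],-1]], force=30)

```text
t: 9.65
tool_pos: [0.4952, -0.1331, 0.0817]
orientation: [[1.0, 0.001, -0.004], [0.001, -1.0, 0.001], [-0.004, -0.001, -1.0]]
contact_force: [-13.7, -4.3, 12.1]
finger_gap: 0.0174
grasp_force: 30.0
```

Call:
send_rows(moves=[[[0.0054,0.0052,0],[0,0,0],-1],[[0.006,0.0044,0],[0,0,0],-1],[[0.0065,0.0036,0],[0,0,0],-1],[[0.007,0.0028,0],[0,0,0],-1],[[0.0072,0.0019,0],[0,0,0],-1],[[0.0074,0.001,0],[0,0,0],-1]])

```text
t: 10.4
tool_pos: [0.536, -0.1521, 0.0817]
orientation: [[1.0, 0.002, -0.002], [0.002, -1.0, 0.0], [-0.002, -0.0, -1.0]]
contact_force: [-7.7, -4.0, 3.8]
finger_gap: 0.0179
grasp_force: 30.0
```

```bash
sed -i 's/w2.png/w3.png/' b.py; python3 b.py | grep -v carrier
```

```text
10.4 [ 0.536  -0.1521  0.0817] [[ 1.      0.0016 -0.002 ]
 [ 0.0016 -1.      0.    ]
 [-0.002  -0.     -1.    ]] [-18.217   20.5112 118.5779  -0.0536  41.0201  71.7317]
bench w [(array([ 44.3, 126.7]), 0.76, array([0.6092, 0.0119]))]
bench scene [(array([331.9, 264.6]), 0.75, array([0.613 , 0.0114])), (array([248.8, 294.3]), 0.24, array([0.403 , 0.1243]))]
bench top [(array([330.7, 217.3]), 0.62, array([0.6037, 0.0107]))]
   TRI (array([0.6067, 0.0097, 0.0031]), [np.float64(0.0024426141628389915), np.float64(0.0016543952960605876), np.float64(0.0037216862875261492)])
camera_mid w [(array([279.1, 116. ]), 0.85, array([ 0.6093, -0.1399]))]
camera_mid scene [(array([388.8, 240.7]), 0.96, array([ 0.6101, -0.1408]))]
camera_mid top [(array([389.7, 203.5]), 0.73, array([ 0.6101, -0.1373]))]
   TRI (array([ 0.6102, -0.1393,  0.1143]), [np.float64(0.0009805763250178992), np.float64(0.001407140698115433), np.float64(0.001831112749408589)])
lever_knob w []
lever_knob scene [(array([377.8, 263.3]), 0.89, array([ 0.5347, -0.1465])), (array([448.5, 326.6]), 0.59, array([ 0.3939, -0.3524]))]
lever_knob top []
view_point w []
view_point scene []
view_point top [(array([329.6, 203.2]), 0.96, array([0.6132, 0.0138]))]
   TRI (array([ 0.4013, -0.2916,  0.0006]), [np.float64(0.005608766304335635), np.float64(0.005608766304335629)])
   TRI (array([ 0.504 , -0.3219,  0.0091]), [np.float64(0.0004217646796596107), np.float64(0.004572585566106455), np.float64(0.004377833680518574)])
```

View pics/w3.png

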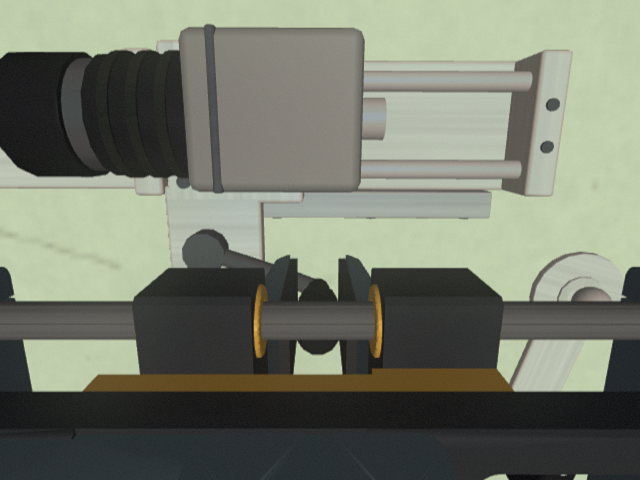

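The knob is at about (318,310) and the pivot at (206,247), so the lever is near its end but not there. I'll press further along +x until it stops.

Call:
send_rows(moves=[[[0.005,0.0005,0],[0,0,0],-1],[[0.005,0,0],[0,0,0],-1]])

```text
t: 11.7
tool_pos: [0.5464, -0.1525, 0.0818]
orientation: [[1.0, 0.001, -0.001], [0.001, -1.0, 0.0], [-0.001, -0.0, -1.0]]
contact_force: [-6.0, -3.4, 1.2]
finger_gap: 0.0174
grasp_force: 30.0
```

Call:
send_rows(moves=[[[0.004,0,0],[0,0,0],-1]])

```text
t: 11.82
tool_pos: [0.5504, -0.1526, 0.0818]
orientation: [[1.0, 0.001, -0.001], [0.001, -1.0, 0.0], [-0.001, -0.0, -1.0]]
contact_force: [-12.3, -7.1, 3.9]
finger_gap: 0.0183
grasp_force: 30.0
```

Call:
send_rows(moves=[[[0.003,0,0],[0,0,0],-1]])

```text
t: 11.95
tool_pos: [0.5514, -0.1527, 0.0815]
orientation: [[1.0, 0.001, -0.005], [0.001, -1.0, 0.0], [-0.005, -0.0, -1.0]]
contact_force: [-26.8, -12.4, 15.0]
finger_gap: 0.0177
grasp_force: 30.0
```

Hard stop at 27 N, so the lever is at its end. I'll release, rise and go above the carrier's grip.

Call:
send_rows(moves=[[[0,0,0],[0,0,0],-1],[[-0.004,0,0],[0,0,0],-1],[[0,0,0],[0,0,0],0],[[0,0,0],[0,0,0],0],[[0,0,0],[0,0,0],0],[[0,0,-0.03],[0,0,0],0],[[0,0,-0.06],[0,0,0],0],[[0,0,-0.06],[0,0,0],0.5],[[-0.037,0.035,-0.01],[0,0,0],1],[[-0.037,0.035,0],[0,0,0],1],[[-0.037,0.035,0],[0,0,0.14],1],[[-0.036,0.035,0],[0,0,0.14],1]])

```text
t: 13.45
tool_pos: [0.3973, -0.2882, 0.2422]
orientation: [[0.96, -0.28, 0.001], [-0.28, -0.96, -0.0], [0.001, 0.0, -1.0]]
contact_force: [-0.1, -1.2, -0.5]
finger_gap: 0.0902
grasp_force: 0.0
```

```bash
cat > c.py <<'E'
from h import *
np.set_printoptions(precision=4,suppress=True)
s=manip.observe(); print(s["t"],s["tool_pos"],s["orientation"])
P={"w":wrist(),"scene":cams.get_image("scene"),"top":cams.get_image("top")}
save(P["w"],"w4.png")
save({"img":P["scene"]["img"][180:380,240:500].repeat(3,0).repeat(3,1)},"s4.png")
X={}
for L in ["carrier","carrier_pocket","ball_center","lever_knob","camera_mid","view_point"]:
    R=[]
    for n in P:
        q=nets.place_of(P[n],L)[:1]
        print(L,n,[(np.round(e["at"],1),round(e["confidence"],2),atz(P[n],e["at"],{"camera_mid":.115,"lever_knob":.096,"view_point":.115,"ball_center":.017,"carrier_pocket":.006}.get(L,0))[:2]) for e in q])
        if q and q[0]["confidence"]>.4: R.append(ray(P[n],q[0]["at"]))
    if len(R)>1: X[L]=tri(R); print("   TRI",X[L])
E
python3 c.py
```

```text
13.45 [ 0.3973 -0.2882  0.2422] [[ 0.9601 -0.2798  0.0006]
 [-0.2798 -0.9601 -0.0004]
 [ 0.0007  0.0002 -1.    ]]
carrier w [(array([320.4, 201.5]), 0.79, array([ 0.4016, -0.2934]))]
carrier scene [(array([415., 349.]), 0.78, array([ 0.4105, -0.2886]))]
carrier top [(array([292.7, 294.1]), 0.43, array([0.3971, 0.1143]))]
   TRI (array([ 0.4111, -0.1532, -0.013 ]), [np.float64(0.1401764829925834), np.float64(0.13092040946901823), np.float64(0.268225255620561)])
carrier_pocket w [(array([320.3,  88.8]), 0.68, array([ 0.506 , -0.3233]))]
carrier_pocket scene [(array([447.2, 325.4]), 0.59, array([ 0.5085, -0.3255]))]
carrier_pocket top [(array([454.7, 254.9]), 0.43, array([ 0.4948, -0.3171]))]
   TRI (array([ 0.5014, -0.3223,  0.0082]), [np.float64(0.0044667251180527485), np.float64(0.005087572894147168), np.float64(0.008676401833058284)])
ball_center w [(array([319.9,  88.9]), 0.57, array([ 0.5048, -0.3225]))]
ball_center scene [(array([441.5, 322. ]), 0.62, array([ 0.5   , -0.3143]))]
ball_center top [(array([457.6, 254.3]), 0.56, array([ 0.4944, -0.3224]))]
   TRI (array([ 0.4984, -0.
[... 176 characters left out ...]
93, -0.1517]))]
lever_knob scene [(array([380.5, 261.7]), 0.87, array([ 0.5438, -0.1492]))]
lever_knob top [(array([394.1, 231.1]), 0.63, array([ 0.543 , -0.1481]))]
   TRI (array([ 0.5417, -0.1496,  0.0957]), [np.float64(0.002790053803541659), np.float64(0.0013580094872300977), np.float64(0.00197263646417815)])
camera_mid w []
camera_mid scene [(array([387.9, 239.5]), 0.67, array([ 0.6143, -0.1367]))]
camera_mid top [(array([387.9, 208. ]), 0.85, array([ 0.5985, -0.1324]))]
   TRI (array([ 0.5997, -0.1366,  0.1213]), [np.float64(0.005424474558962735), np.float64(0.00542447455896269)])
view_point w []
view_point scene []
view_point top [(array([328.5, 204.1]), 0.86, array([0.6109, 0.0166]))]
```

View pics/w4.png

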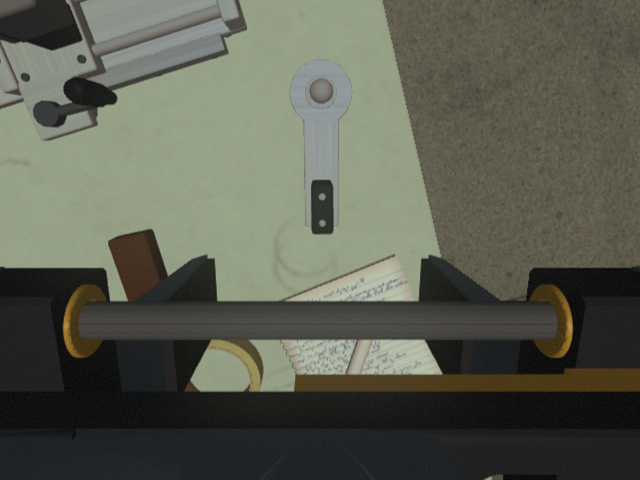

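View pics/s4.png

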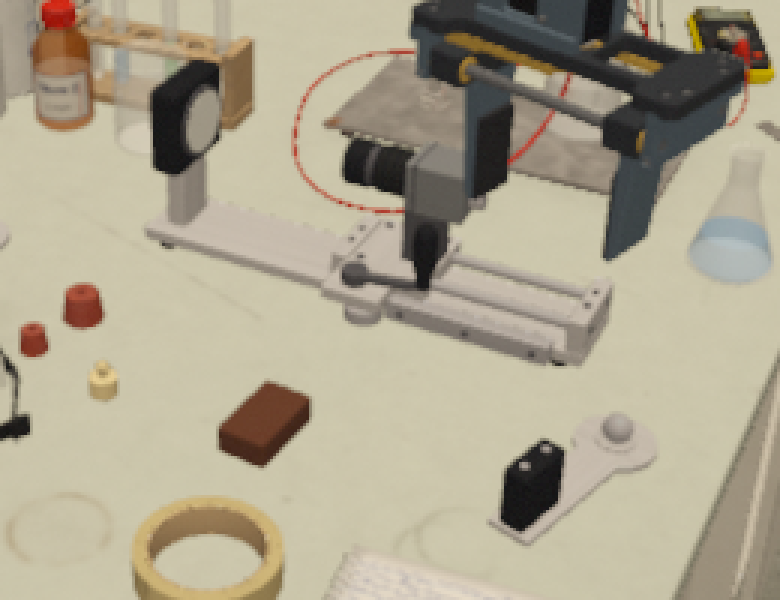

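The lever points along bench -y, with its knob at w4 (90,92). The grip is at w4 (322,207), aligned with the tool, and the ball is in its pocket at (321,91). I'll descend and grasp.

Call:
send_rows(moves=[[[0.006,0.003,0.04],[0,0,0],1],[[0,0,0.055],[0,0,0],1],[[0,0,0.055],[0,0,0],1],[[0,0,0.045],[0,0,0],1],[[0,0,0.022],[0,0,0],1],[[0,0,0.009],[0,0,0],1],[[0,0,0],[0,0,0],0],[[0,0,0],[0,0,0],-0.3],[[0,0,0],[0,0,0],-0.45],[[0,0,0],[0,0,0],-0.5]], force=5)

```text
t: 15.75
tool_pos: [0.4035, -0.292, 0.0165]
orientation: [[0.961, -0.276, 0.001], [-0.276, -0.961, -0.001], [0.001, 0.0, -1.0]]
contact_force: [0.8, -0.1, 0.1]
finger_gap: 0.054
grasp_force: 0.0
```

Call:
send_rows(moves=[[[0,0,0],[0,0,0],-0.55],[[0,0,0],[0,0,0],-0.6],[[0,0,0],[0,0,0],-0.65],[[0,0,0],[0,0,0],-0.7],[[0,0,0],[0,0,0],-1],[[0,0,0],[0,0,0],-1]])

```text
t: 16.5
tool_pos: [0.4032, -0.2918, 0.0159]
orientation: [[0.961, -0.276, -0.0], [-0.276, -0.961, -0.0], [-0.0, 0.0, -1.0]]
contact_force: [-0.2, 0.3, -0.2]
finger_gap: 0.0199
grasp_force: 5.0
```

Call:
send_rows(moves=[[[0,0,0],[0,0,0],-1],[[0,0,0],[0,0,0],-1],[[0,0,0],[0,0,0],-1]], force=40)

```text
t: 16.88
tool_pos: [0.4032, -0.2918, 0.0159]
orientation: [[0.961, -0.276, 0.0], [-0.276, -0.961, -0.0], [0.0, 0.0, -1.0]]
contact_force: [-0.0, -2.0, -0.4]
finger_gap: 0.0197
grasp_force: 40.0
```

Gripped at a 19.7 mm gap, 40 N. I'll lift gently.

Call:
send_rows(moves=[[[0,0,-0.003],[0,0,0],-1],[[0,0,-0.006],[0,0,0],-1],[[0,0,-0.01],[0,0,0],-1],[[0,0,-0.014],[0,0,0],-1],[[0,0,-0.018],[0,0,0],-1],[[0,0,-0.02],[0,0,0],-1],[[0,0,-0.02],[0,0,0],-1],[[0,0,-0.02],[0,0,0],-1],[[0,0,-0.018],[0,0,0],-1],[[0,0,-0.014],[0,0,0],-1],[[0,0,-0.01],[0,0,0],-1],[[0,0,-0.005],[0,0,0],-1]])

```text
t: 18.38
tool_pos: [0.4032, -0.2918, 0.1744]
orientation: [[0.961, -0.276, 0.0], [-0.276, -0.961, -0.0], [0.0, 0.0, -1.0]]
contact_force: [-0.2, -0.3, -2.3]
finger_gap: 0.02
grasp_force: 40.0
```

```bash
sed -i 's/w4.png/w5.png/;s/s4.png/s5.png/' c.py; python3 c.py
```

```text
18.375 [ 0.4032 -0.2918  0.1744] [[ 0.9613 -0.2756  0.0002]
 [-0.2756 -0.9613 -0.0001]
 [ 0.0002  0.0001 -1.    ]]
carrier w [(array([317.4, 281.2]), 0.77, array([ 0.3483, -0.2769]))]
carrier scene [(array([419.9, 288.8]), 0.82, array([ 0.6186, -0.2252]))]
carrier top []
   TRI (array([ 0.4011, -0.2899,  0.1566]), [np.float64(0.0022363110849473442), np.float64(0.0022363110849472016)])
carrier_pocket w []
carrier_pocket scene [(array([455.9, 264.1]), 0.91, array([ 0.7584, -0.2716]))]
carrier_pocket top [(array([469.2, 241.4]), 0.48, array([ 0.5307, -0.3577]))]
   TRI (array([ 0.5023, -0.3224,  0.165 ]), [np.float64(0.0036446535218463264), np.float64(0.003644653521846428)])
ball_center w [(array([317.8,  35.6]), 0.72, array([ 0.5396, -0.3317]))]
ball_center scene []
ball_center top [(array([193.9, 217.5]), 0.51, array([0.6047, 0.3777]))]
   TRI (array([ 0.0132, -0.1759,  2.4382]), [np.float64(0.01617149595316794), np.float64(0.016171495953167938)])
lever_knob w [(array([22.5, 96.3]), 0.75, array([ 0.5378, -0.1517]))]
lever_knob scene [(array([378.7, 262.1]), 0.7, array([ 0.5403, -0.1462]))]
lever_knob top [(array([396. , 232.9]), 0.48, array([ 0.5383, -0.1527]))]
   TRI (array([ 0.5373, -0.1509,  0.098 ]), [np.float64(0.001814801221864418), np.float64(0.0032782209052525852), np.float64(0.0016910060597422523)])
camera_mid w [(array([22.9, 93.4]), 0.23, array([ 0.5337, -0.1647]))]
camera_mid scene [(array([387.9, 241.2]), 0.57, array([ 0.6069, -0.1398]))]
camera_mid top [(array([387.2, 205.3]), 0.57, array([ 0.6056, -0.1309]))]
   TRI (array([ 0.6084, -0.1349,  0.112 ]), [np.float64(0.00416048121339473), np.float64(0.004160481213394692)])
view_point w []
view_point scene []
view_point top []
```

View pics/w5.png

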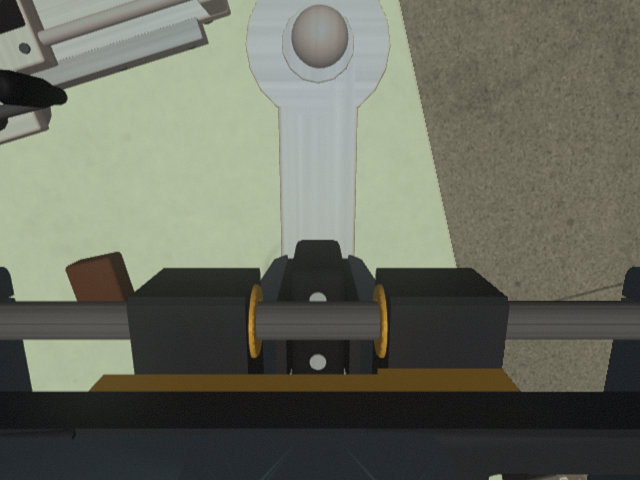

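The ball sits in its pocket at w5 (320,37) and the carrier looks level. I'll turn it to bench yaw, then carry it across above everything.

Call:
send_rows(moves=[[[0,0,-0.002],[0,0,-0.012],-1],[[0,0,-0.003],[0,0,-0.024],-1],[[0,0,-0.003],[0,0,-0.034],-1],[[0,0,-0.003],[0,0,-0.04],-1],[[0,0,-0.003],[0,0,-0.04],-1],[[0,0,-0.002],[0,0,-0.04],-1],[[0,0,0],[0,0,-0.036],-1],[[0,0,0],[0,0,-0.028],-1],[[0,0,0],[0,0,-0.017],-1],[[0,0,0],[0,0,-0.009],-1]])

```text
t: 20.68
tool_pos: [0.4032, -0.2918, 0.1899]
orientation: [[1.0, 0.001, -0.0], [0.001, -1.0, 0.0], [-0.0, -0.0, -1.0]]
contact_force: [-0.2, -0.3, -2.4]
finger_gap: 0.0202
grasp_force: 40.0
```

Call:
send_rows(moves=[[[0.001,-0.003,0],[0,0,0],-1],[[0.002,-0.006,0],[0,0,0],-1],[[0.004,-0.011,0],[0,0,0],-1],[[0.005,-0.015,0],[0,0,0],-1],[[0.006,-0.018,0],[0,0,0],-1],[[0.007,-0.02,0],[0,0,0],-1],[[0.007,-0.021,0],[0,0,0],-1],[[0.007,-0.021,0],[0,0,0],-1],[[0.007,-0.021,0],[0,0,0],-1],[[0.007,-0.021,0],[0,0,0],-1],[[0.007,-0.021,0],[0,0,0],-1],[[0.007,-0.021,0],[0,0,0],-1]])

```text
t: 22.18
tool_pos: [0.4702, -0.0911, 0.19]
orientation: [[1.0, 0.001, 0.0], [0.001, -1.0, 0.0], [0.0, -0.0, -1.0]]
contact_force: [-0.2, -0.9, -2.6]
finger_gap: 0.02
grasp_force: 40.0
```

Call:
send_rows(moves=[[[0.007,-0.021,0],[0,0,0],-1],[[0.007,-0.021,0],[0,0,0],-1],[[0.007,-0.02,0],[0,0,0],-1],[[0.006,-0.017,0],[0,0,0],-1],[[0.004,-0.013,0],[0,0,0],-1],[[0.003,-0.009,0],[0,0,0],-1],[[0.001,-0.005,0],[0,0,0],-1],[[0.001,-0.002,0],[0,0,0],-1],[[0,0,0],[0,0,0],-1]])

```text
t: 23.3
tool_pos: [0.506, 0.0151, 0.1899]
orientation: [[1.0, 0.001, 0.0], [0.001, -1.0, -0.0], [0.0, 0.0, -1.0]]
contact_force: [-0.8, -0.2, -2.8]
finger_gap: 0.0196
grasp_force: 40.0
```

```bash
sed -i 's/w5.png/w6.png/;s/s5.png/s6.png/' c.py; sed -i 's/"lever_knob","camera_mid"/"bench","lever_knob","camera_mid"/' c.py; python3 c.py
```

```text
23.3 [0.506  0.0151 0.1899] [[ 1.      0.0006  0.    ]
 [ 0.0006 -1.     -0.    ]
 [ 0.      0.     -1.    ]]
carrier w [(array([319.2, 282.7]), 0.98, array([0.4418, 0.0127]))]
carrier scene [(array([304.4, 223.7]), 0.6, array([0.7726, 0.1879]))]
carrier top []
   TRI (array([0.5005, 0.0181, 0.1708]), [np.float64(0.005082587665954713), np.float64(0.005082587665954712)])
carrier_pocket w []
carrier_pocket scene [(array([332. , 201.9]), 0.57, array([0.9313, 0.1791]))]
carrier_pocket top [(array([325.5, 198.6]), 0.46, array([0.6545, 0.024 ]))]
   TRI (array([0.612 , 0.0187, 0.1778]), [np.float64(0.006184990404798061), np.float64(0.006184990404798004)])
ball_center w [(array([310. ,  35.3]), 0.96, array([0.6516, 0.0206]))]
ball_center scene [(array([330.1, 198.6]), 0.43, array([0.9295, 0.1851]))]
ball_center top []
   TRI (array([0.6119, 0.0174, 0.188 ]), [np.float64(0.00034832666465690323), np.float64(0.0003483266646569944)])
bench w []
bench scene [(array([330.8, 265.5]), 0.94, array([0.6078, 0.0119]))]
bench top [(array([369.8, 297.5]), 0.58, array([ 0.3853, -0.0889]))]
   TRI (array(
[... 193 characters left out ...]
ray([379. , 259.9]), 0.54, array([ 0.5492, -0.1431]))]
lever_knob top [(array([396.7, 233.6]), 0.48, array([ 0.5365, -0.1544]))]
   TRI (array([ 0.5376, -0.1506,  0.1035]), [np.float64(0.00323932780494567), np.float64(0.002825234975271483), np.float64(0.003924897661350831)])
camera_mid w [(array([584.1,  73.2]), 0.62, array([ 0.6093, -0.137 ]))]
camera_mid scene [(array([388.6, 240.4]), 0.7, array([ 0.6112, -0.1398]))]
camera_mid top [(array([392.3, 202.4]), 0.67, array([ 0.6129, -0.144 ]))]
   TRI (array([ 0.6114, -0.1408,  0.114 ]), [np.float64(0.0031474563019294674), np.float64(0.001346676808456966), np.float64(0.0036722807750472816)])
view_point w []
view_point scene []
view_point top []
```

View pics/w6.png

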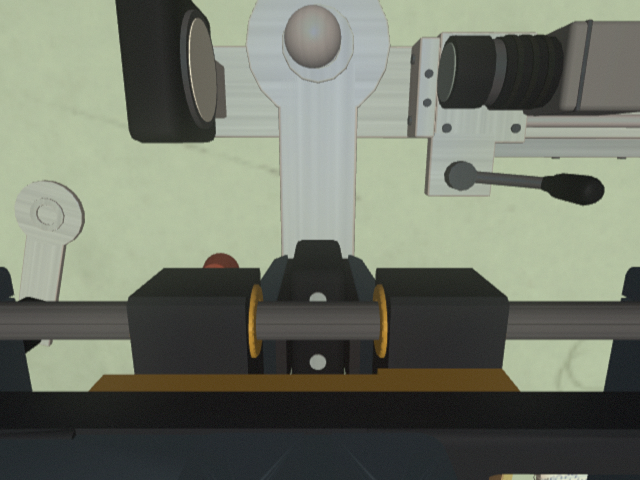

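The ball is still in its pocket at w6 (312,36), between the lamp window at (203,68) and the lens front at (445,72). I'll compute the midpoint and lens axis from these pixels.

```bash
cat > d.py <<'E'
from h import *
np.set_printoptions(precision=4,suppress=True)
s=manip.observe(); p=wrist()
zb=s["tool_pos"][2]+.001
print(s["tool_pos"],"ball",atz(p,nets.place_of(p,"ball_center")[0]["at"],zb), atz(p,(312.5,36.5),zb))
print("lens",atz(p,(446,72),.115),"win",atz(p,(204,68),.115))
g=cams.get_image("scene")
for n,L,z in (("w","ball_center",zb),("s","ball_center",zb)):
    q=p if n=="w" else g
    for e in nets.outline_of(q,L)[:1]: m=np.argwhere(e["pixels"]); c=(m.min(0)+m.max(0))[::-1]/2; print(n,c,e["confidence"],len(m),atz(q,c,z))
    if n=="w": r0=ray(p,c)
    else: print(tri([r0,ray(q,c)]))
E
python3 d.py
```

```text
[0.506  0.0153 0.1899] ball [0.6107 0.0177 0.1909] [0.6106 0.0168 0.1909]
lens [ 0.6098 -0.0582  0.115 ] win [0.6116 0.0793 0.115 ]Traceback (most recent call last):
  File "d.py", line 11, in <module>
    if n=="w": r0=ray(p,c)
                        ^
NameError: name 'c' is not defined
```

Midpoint is y≈0.0115, and the ball is at y≈0.017 with x on the axis. I'll shift 5 mm in -y and descend 75 mm.

Call:
send_rows(moves=[[[0,0.001,0.002],[0,0,0],-1],[[0,0.002,0.005],[0,0,0],-1],[[0,0.002,0.009],[0,0,0],-1],[[0,0,0.012],[0,0,0],-1],[[0,0,0.013],[0,0,0],-1],[[0,0,0.012],[0,0,0],-1],[[0,0,0.009],[0,0,0],-1],[[0,0,0.007],[0,0,0],-1],[[0,0,0.004],[0,0,0],-1],[[0,0,0.002],[0,0,0],-1],[[0,0,0],[0,0,0],-1],[[0,0,0],[0,0,0],-1]])

```text
t: 26.2
tool_pos: [0.5061, 0.0103, 0.1152]
orientation: [[1.0, 0.001, 0.0], [0.001, -1.0, 0.0], [0.0, 0.0, -1.0]]
contact_force: [0.5, 0.0, -2.5]
finger_gap: 0.0196
grasp_force: 40.0
```

```bash
cat > e.py <<'E'
from h import *
np.set_printoptions(precision=4,suppress=True)
s=manip.observe(); p=wrist(); g=cams.get_image("scene"); print(s["tool_pos"],s["qd"],s["contact_force"])
zb=s["tool_pos"][2]+.001
save({"img":g["img"][180:330,250:450].repeat(4,0).repeat(4,1)},"s7.png")
R=[]
for q in (p,g):
    for L in ("ball_center","carrier_pocket","camera_mid","lever_knob"):
        for e in nets.place_of(q,L)[:1]:
            print(L,e["at"],round(e["confidence"],2),atz(q,e["at"],{"ball_center":zb,"carrier_pocket":zb-.011,"camera_mid":.115,"lever_knob":.096}[L]))
            if L=="ball_center": R.append(ray(q,e["at"]))
if len(R)==2: print(tri(R))
E
python3 e.py
```

```text
[0.5061 0.0103 0.1152] [ 0.0421 -0.0165  0.04   -0.0563 -0.0932 -0.0214] [ 0.4581  0.0414 -2.4575]
ball_center [311.3, 36.5] 0.84 [0.6107 0.0123 0.1162]
ball_center [330.4, 226.7] 0.39 [0.6038 0.0115 0.1162]
carrier_pocket [333.9, 230.4] 0.82 [0.6088 0.0043 0.1052]
camera_mid [388.3, 242.9] 0.9 [ 0.6    -0.1437  0.115 ]
lever_knob [379.6, 260.5] 0.61 [ 0.5475 -0.1453  0.096 ]
(array([0.6108, 0.0136, 0.1125]), [np.float64(0.001466120776588892), np.float64(0.001466120776589033)])
```

View pics/s7.png

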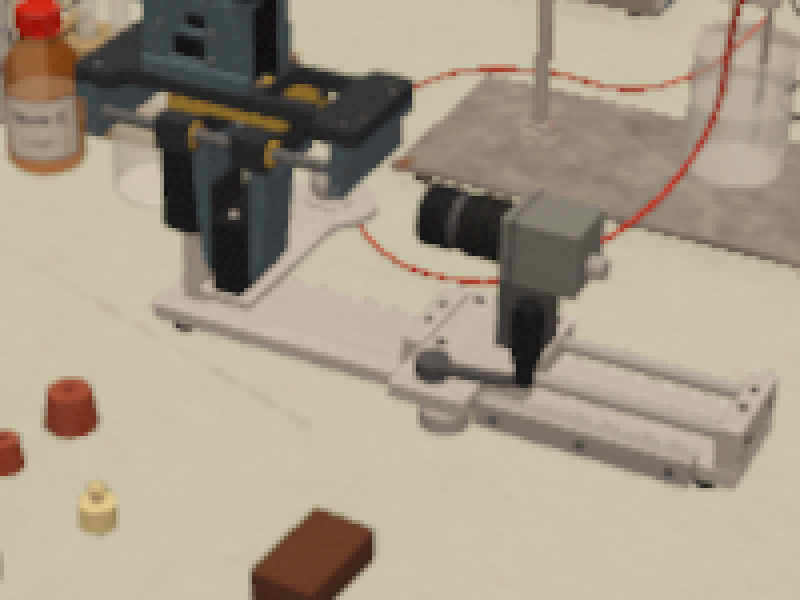

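The ball is in its pocket (crop ~(322,185)), level and on the axis. The lever is locked and nothing touches the bench. I'll hand it in.

```bash
python3 -c "
from plant import workorder
print(workorder.close_job())"
```

```text
the job is handed in; nothing more can be done
None
```

I handed the job in at about 26 s. The carriage is home and the lever is locked. The arm is holding the ball in its carrier, level and still, within a few mm of the view point by my measurements. The hand-in call returned no verdict.

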